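# Pry the light-up panel out of its sign base

## Robot

A 7-joint arm with a two-finger parallel gripper is mounted at the origin on the work surface. World frame = base frame: x ahead of the robot, y to its left, z up, the work surface at z = 0. Lengths are in m, angles in rad, forces in N, time in s.
With the tool pointing down it reaches from about 0.425 to 0.925 m from the base axis. Payload 6.8 kg.
Tool frame: the origin (TCP) lies between the finger pads; the fingertips stand 17 mm ahead of it and the grasp point (between the pads) lies 2 mm behind it; z points along the fingers, x is the direction in which the jaws open and shut, and the axes are right-handed (so a half turn about z gives the same grasp; the last joint's range is limited). The gripper opens to 85 mm and grips with 20 to 120 N. Pads are 22 mm wide; open, the fingers measure 114 mm over their backs; the gripper's body (76 mm by 85 mm) begins 54 mm behind the grasp point. The pads swing forward as they close: fully open they stand 13 mm farther back than shut.
Start: joints at [1.124, 0.477, 0.022, 1.555, -0.011, 1.109, -0.083], TCP at [0.224, -0.637, 0.248] pointing down, gripper open.
Joint ranges: [-2.96, 2.96], [-0.34, 2.1], [-1.41, 1.46], [0.24, 2.44], [-1.37, 4.51], [0.17, 1.92], [-2.96, 2.96]. Speed limits (rad/s): [2.39, 2.39, 3.14, 3.14, 3.14, 3.14, 3.14].

## Interface

Orientations are given as a unit quaternion [w, x, y, z].
In Python, from station import readout, read_camera, get_calibration, bot, models gives the robot as it stands.
- The arm moves only by the tool carry_out, never from a script. Its argument "deltas" is a list of rows, each a list of 2 entries, a list of its own where there are three numbers: the shift along the tool's x, y, z in cm, then the turn about the tool's z in degrees. A call has 1 to 10 rows; each row is the pose to reach, as a shift and turn from the pose measured when the call began, along the tool's axes at that moment; what a row does not reach only later rows make up. A row lasts 1/8 s, in which the tool goes at most 62.5 mm and 10.7 degrees, less where a joint would pass 70% of its speed; a pose out of reach is approached as far as the arm can. A call with a gripper value outside its range is refused whole. "hand" is the opening, from 0 (shut) to 1 (fully open), set as the call begins (left out, the last holds). The fingers move at their own pace and stop on an object; "newtons" is the grip in N (left out, the last holds). Time passes only in rows, so rows that repeat a pose let the fingers close. It gives the time, the measured TCP pose, the force and the opening at its end, in the units of the state.
- readout.get_obs(): the state, without advancing time (a new reading comes with each control period).
- read_camera(name): name is "scene" or "top"; returns the picture (384x512x3 uint8, red, green, blue); there is no depth.
- get_calibration(name): a dict with "fov_y" (degrees; the focal length in pixels is half the picture's height over the tangent of half this angle, whatever the lens; pixels are square), "cx", "cy" (the principal point, pixels), "world_from_camera" (4x4, takes a point from camera to world coordinates). Camera axes: x right, y down, z forward; pixel columns grow to the right and rows downward; lengths in m; the calibration is good to about 2 mm. A picture is of the moment at which its call begins. get_calibration takes no time and is no camera call.
- bot.hand_in(): hands the job in, once; it reports no verdict.
Trained networks look in the newest picture that a camera, given by its name, has taken for a name from the list of things; names that differ only in an ending like _2 or _b are one class to them, and where a whole thing is asked for, a point or a joint stands for the part that bears it (a point fixed in the world has none). Each returns a list of dicts, best first, with "score" (0 to 1); they miss things now and then, are a little off and sometimes report something else, mostly with a low value. They report only what shows in the picture. A call takes as long as a camera call.
- models.spot_in(query, camera): "centre" ([row, column] in pixels, amid what is visible of it).
The state is a dict: "t": time; "q": joint angles; "joint_vel": joint speeds; "joint_torque": joint torques, N m; "eef_pos": TCP position; "tool_rot": TCP orientation; "contact_force": force on the tool from outside, world axes, zero at the start; "torque": the same for the moment, N m; "gripper_width": opening from 0.0 (shut) to 1.0 (fully open).
Only numpy, scipy, OpenCV 4.12 (cv2) and the standard library are available. Lean on these libraries where they do the work, as an engineer would, in place of code of your own. Each camera call takes 0.05 s, during which the arm holds its last target. There are 200 camera calls.

## Task

The heart panel in the light-up sign base has to come out: swing both blue end levers fully outward so that they pry the panel up, then lift it straight out of the slot and lower it gently into the trough of the wooden stand, so that it stands upright on the stand's floor. Do not pull the panel out before both levers are out, leave the levers swung out, and leave the pen cup, the jar and the gift box where they are.

Things in the scene. Friction and masses are not known exactly. Their poses are not given: they have to be found in the camera images.
- sign: Black light-up sign base, fixed, 90 x 220 mm in plan; origin at the centre of its underside on the table, x across the slot (along the panel's thickness), y along the slot, z up. At y = +85 and -85 mm a bracket carries a blue ejector lever. The panel's centre is 90 mm above this origin when seated, 15 to 18 mm more (still in the slot) with both levers fully out.
- slot (a point): Centre of the slot's floor in the sign base, 20 mm above the table. The slot is 10 mm wide (base x), 116 mm long (base y), its sides reach 45 mm above the table; for 40 mm either side of the centre thin guides hold the panel's faces up to 80 mm above the table.
- panel: Loose white panel with red hearts, 8 mm thick (x), 110 mm wide (y), 140 mm high (z), about 160 g; origin at its centre. It starts in the slot, axes as the sign base's. From each side edge an ear 14 mm long (y), 12 mm high sticks out, its middle 30 mm below the panel's centre; the levers grip the ears. Take it by the top edge from above, across its thickness.
- lever_left (a joint): Left lever (+y end of the sign base), rad: 0 upright (in, hooked over the panel's ear), 0.8 fully outward (hard stop). Hinged about the base's x: the grip end goes to the base's +y and down as the angle grows, while its toe lifts the panel's ear on that side by 15 to 18 mm. Stiff hinge (0.22 N m, some 3 N at the grip); stays where it is left.
- lever_left_grip (a point): Middle of the left lever's blue thumb grip (14 x 14 mm across, 34 mm long, reaching 14 mm above this point when upright); with the lever upright it is 15 mm outward of and 65 mm above the hinge. It can be pinched from above across the base's x, or pushed from its panel side.
- lever_left_hinge (a point): Hinge axis of the left lever, 85 mm to +y of the sign base's centre and 60 mm above the table.
- lever_right (a joint): Right lever (-y end of the sign base): as the left, mirrored; the grip end moves to the base's -y and down as the angle grows from 0 (in) to 0.8 (fully outward).
- lever_right_grip (a point): Middle of the right lever's blue thumb grip; as the left, mirrored.
- lever_right_hinge (a point): Hinge axis of the right lever, 85 mm to -y of the sign base's centre and 60 mm above the table.
- stand: Wooden panel stand, fixed, 80 x 180 mm in plan; origin at the centre of its underside on the table. An open-topped trough along its y, inside 20 mm wide (x) and 160 mm long (y), floor 10 mm and rim 60 mm above the table, blue lining on the floor. The panel, either way round, stands in it with its width along the trough; its centre is then 80 mm above the table.
- pen_cup: Bystander: square black pen cup, 70 x 70 x 80 mm, pens to 125 mm high; origin under its centre.
- jar: Bystander: glass jar with cork cap, 90 mm across, 130 mm high; origin under its centre.
- gift_box: Bystander: small box with blue lid and white ribbon, 104 x 84 x 59 mm; origin under its centre.

How it is judged:
On the way:
1. both levers are swung out (0.6 rad or more) and the panel is pried up by 10 mm or more, still in its slot (value of joint each of lever_left, lever_right above 0.6 rad and z of panel in the frame of sign between 0.1 and 0.125 m and horizontal distance between panel and sign below 0.02 m), for 0.2 s.
At the end, for the whole second after the job is handed in: The panel stands in the stand's trough on its floor (centre 70 to 88 mm above its underside, within 30 mm of its centre in plan, upright to 0.35 rad, along the trough to 0.2 rad), at rest (slower than 0.05 m/s) and released; both levers are still swung out by more than 0.55 rad (z of panel in the frame of stand between 0.07 and 0.088 m and horizontal distance between panel and stand below 0.03 m and angle between panel's own z axis and vertical below 0.35 rad and angle between the y axis of panel and the y axis of stand, either way round below 0.2 rad and linear speed of panel below 0.05 m/s and value of joint each of lever_left, lever_right above 0.55 rad); the robot touches nothing.
It fails at once if the panel is pulled up out of the sign base (35 mm or more) while a lever is not swung out (horizontal distance between panel and sign below 0.05 m and z of panel in the frame of sign above 0.125 m and value of joint any of lever_left, lever_right below 0.5 rad).
It fails at once if the panel drops or is slammed into the stand (faster than 0.5 m/s there) (horizontal distance between panel and stand below 0.03 m and z of panel in the frame of stand below 0.18 m and linear speed of panel above 0.5 m/s).
It fails at once if the pen cup, the jar or the gift box is moved by more than 30 mm or tipped (distance of any of pen_cup, jar, gift_box from where it was at the start of the episode above 0.03 m or angle between any of pen_cup, jar, gift_box's own z axis and vertical above 0.4 rad).
It also fails if it takes over 62 s, if anything falls off the work surface, if the arm or the gripper's body presses on something with over 40 N, if the wrist force passes 120 N, or if a joint passes its speed limit or range.

## Working session

There is one attempt and no reset: what is moved stays moved. The work goes in short steps, Python scripts to look and compute and a tool call to move; the robot and the scene stay as the last step left them, time stands still between calls to the robot, and variables do not carry over. Pictures are saved under pics/ and viewed, about 8 in all and at most 12, crops included, and the job is handed in when it is done.

Besides the shell and the picture viewer there is one more tool, called after ">>>" as a command line: name --argument value ..., lists and objects as JSON in quotes. carry_out: Moves the arm, as the interface text tells. Its arguments: {"type":"object","properties":{"deltas":{"type":"array"},"hand":{"type":"number"},"newtons":{"type":"number"}},"required":["deltas"]}

```bash
mkdir -p pics; ls; python3 - <<'E'
from station import readout, read_camera, get_calibration, models
import cv2,numpy as np
np.set_printoptions(precision=4,suppress=True)
print(readout.get_obs())
ims=[]
for c in("scene","top"):
    im=read_camera(c);cv2.imwrite(f'pics/{c}0.png',cv2.resize(im[:,:,::-1],(800,600),interpolation=cv2.INTER_CUBIC))
    k=get_calibration(c);print(c,k)
    for n in["sign","panel","lever_left_grip","lever_right_grip","stand","pen_cup","jar","gift_box"]:
        print(n,[(np.round(d['centre'],1).tolist(),round(d['score'],2)) for d in models.spot_in(n,c)[:3]])
E
```

```text
pics
{'t': 0.0, 'q': array([ 1.1239,  0.4778,  0.0223,  1.5565, -0.0115,  1.1093, -0.0831]), 'joint_vel': array([-0.0001, -0.0004, -0.001 , -0.    , -0.0002,  0.0009, -0.0003]), 'joint_torque': array([  0.0003, -59.6449,   1.6079, -28.1188,   0.0124,   0.0094,
        -0.    ]), 'eef_pos': array([ 0.2241, -0.6361,  0.2473]), 'tool_rot': array([-0.0005,  0.8162, -0.5778, -0.0008]), 'contact_force': array([0.1834, 0.7455, 0.6698]), 'torque': array([-0.0373,  0.0218, -0.022 ]), 'gripper_width': 1.00364209407717}
scene {'fov_y': 51.9286807352847, 'cx': 256.09144005433035, 'cy': 187.61752513686943, 'world_from_camera': array([[ 0.7728,  0.4498, -0.4477,  1.1087],
       [ 0.6346, -0.5388,  0.5541, -0.6237],
       [ 0.008 , -0.7123, -0.7018,  0.8959],
       [ 0.    ,  0.    ,  0.    ,  1.    ]])}
sign [([185.2, 271.8], 0.71)]
panel [([156.2, 272.9], 0.58)]
lever_left_grip [([139.9, 284.4], 0.47), ([236.8, 199.1], 0.32)]
lever_right_grip [([179.9, 260.0], 0.46)]
stand [([237.0, 199.5], 0.87)]
pen_cup [([235.3, 295.7], 0.63)]
jar []
gift_box [([302.3, 100.6], 0.82)]
top {'fov_y': 52.53252353027325, 'cx': 257.3563663430398, 'cy': 195.85370505247087, 'world_from_camera': array([[ 0.0132, -0.9933,  0.1144,  0.4481],
       [-0.9999, -0.0141, -0.0067, -0.0072],
       [ 0.0083, -0.1143, -0.9934,  1.5554],
       [ 0.    ,  0.    ,  0.    ,  1.    ]])}
sign [([209.2, 219.8], 0.86)]
panel [([209.7, 216.9], 0.61)]
lever_left_grip []
lever_right_grip [([204.2, 239.2], 0.37), ([213.2, 219.9], 0.34)]
stand [([217.9, 302.5], 0.75)]
pen_cup [([157.7, 262.4], 0.64)]
jar [([234.4, 127.7], 0.92)]
gift_box [([222.9, 374.8], 0.68)]
```

View pics/scene0.png

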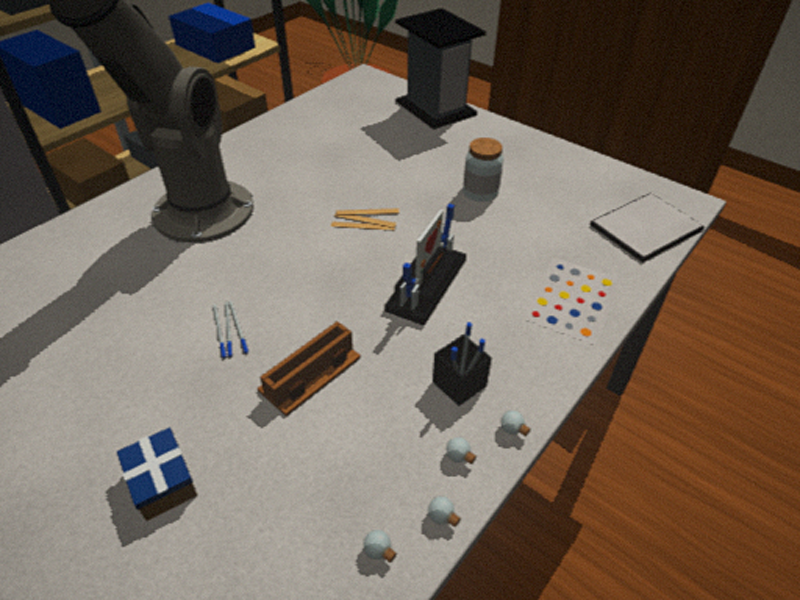

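View pics/top0.png

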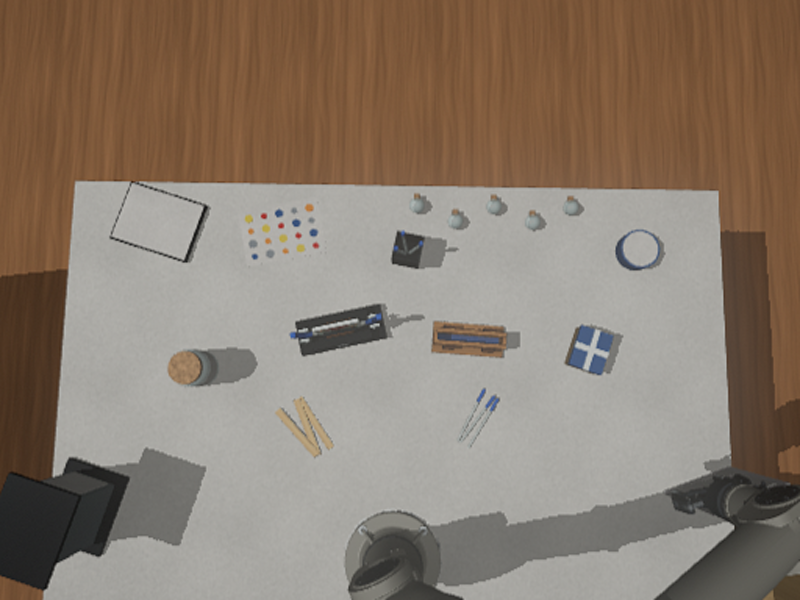

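The scene view shows the sign at about (430,265), with its right lever at (407,285) and left lever at (449,225). The stand is at (310,370), the pen cup at (462,365), the jar at (483,168) and the box at (155,470). In the top view, the sign is at (340,328) and the stand at (470,339).

```bash
cat > h.py <<'E'
import cv2,numpy as np
from station import readout, read_camera, get_calibration, models
np.set_printoptions(precision=4,suppress=True)
K={c:get_calibration(c) for c in("scene","top")}
def f(c): return 192/np.tan(np.radians(K[c]['fov_y']/2))
def proj(c,P):
    P=np.atleast_2d(P);k=K[c];T=np.linalg.inv(k['world_from_camera']);q=P@T[:3,:3].T+T[:3,3]
    return np.c_[f(c)*q[:,0]/q[:,2]+k['cx'],f(c)*q[:,1]/q[:,2]+k['cy']]
def ray(c,uv):
    k=K[c];d=np.array([(uv[0]-k['cx'])/f(c),(uv[1]-k['cy'])/f(c),1]);T=k['world_from_camera']
    d=T[:3,:3]@d;return T[:3,3],d/np.linalg.norm(d)
def onz(c,uv,z):
    o,d=ray(c,uv);return o+d*(z-o[2])/d[2]
def tri(uvs,uvt):
    A=np.zeros((3,3));b=np.zeros(3);R=[ray('scene',uvs),ray('top',uvt)]
    for o,d in R:
        M=np.eye(3)-np.outer(d,d);A+=M;b+=M@o
    p=np.linalg.solve(A,b);return p,[np.linalg.norm(np.cross(p-o,d))*1e3 for o,d in R]
def crop(c,im,r0,r1,c0,c1,s):
    o=cv2.resize(im[r0:r1,c0:c1,::-1],None,fx=s,fy=s,interpolation=cv2.INTER_CUBIC)
    return np.clip(o.astype(float)*1.3,0,255).astype(np.uint8)
def avg(c,n=4): return np.mean([read_camera(c) for _ in range(n)],0).astype(np.uint8)
def blobs(im,box,kind='blue',amin=4):
    r0,r1,c0,c1=box;a=im[r0:r1,c0:c1].astype(int);r,g,b=a[...,0],a[...,1],a[...,2]
    m=((b-r>25)&(b-g>20)) if kind=='blue' else (a.max(2)<60)
    n,_,st,ce=cv2.connectedComponentsWithStats(m.astype(np.uint8),connectivity=8)
    return [(st[i,4],(ce[i]+[c0,r0]).round(2).tolist(),st[i,:4].tolist()) for i in range(1,n) if st[i,4]>=amin]
E
python3 - <<'E'
from h import *
s=avg('scene');t=avg('top');np.savez('im0.npz',s=s,t=t)
A=crop('top',t,190,232,180,256,7);cv2.imwrite('pics/a.png',np.hstack([A]))
B=crop('top',t,200,232,270,330,7)
C=crop('scene',s,120,212,240,305,6);D=crop('scene',s,200,270,160,235,5)
cv2.imwrite('pics/ab.png',np.vstack([A,cv2.copyMakeBorder(B,0,0,0,A.shape[1]-B.shape[1],0)]))
h=max(C.shape[0],D.shape[0]);P=lambda x:cv2.copyMakeBorder(x,0,h-x.shape[0],0,0,0)
cv2.imwrite('pics/cd.png',np.hstack([P(C),P(D)]))
print(blobs(s,(115,215,235,310)));print(blobs(t,(188,235,180,260)));print(blobs(t,(200,232,270,335)))
E
```

```text
[(np.int32(82), [285.98, 142.56], [47, 15, 9, 28]), (np.int32(65), [261.02, 177.15], [23, 53, 8, 22]), (np.int32(15), [299.67, 208.47], [64, 91, 3, 8])]
[(np.int32(31), [239.13, 203.42], [54, 12, 10, 7]), (np.int32(10), [187.1, 214.2], [6, 25, 3, 4]), (np.int32(20), [195.1, 214.15], [11, 25, 9, 3])]
[(np.int32(76), [303.59, 216.62], [19, 15, 30, 5])]
```

View pics/ab.png

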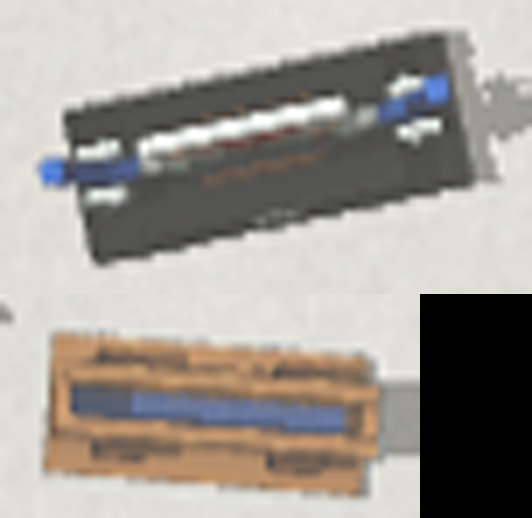

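View pics/cd.png

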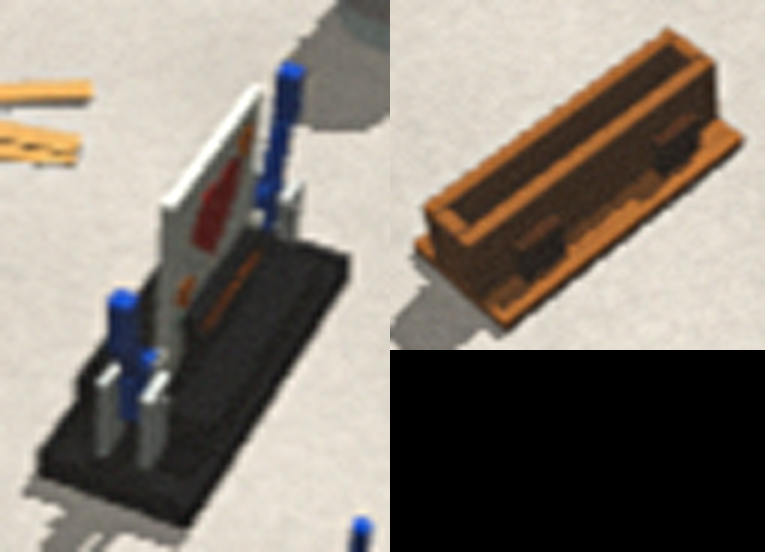

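The crops show these points:
- **Sign, top view:** grip tops at (52,172) and (437,88), and the panel's top edge from (140,143) to (347,107).
- **Sign, scene view:** grip tops at (291,70) and (124,298), and panel top corners at (262,88) and (165,205).
- **Stand:** the rim and plate corners are clear in both views.

Next I fit both poses.

```bash
cat > fit.py <<'E'
from h import *
from scipy.optimize import least_squares
u=lambda p,s,c0,r0:np.array([(p[0]+.5)/s-.5+c0,(p[1]+.5)/s-.5+r0])
A=lambda *p:u(p,7,180,190)
B=lambda x,y:u((x,y-294),7,270,200)
C=lambda *p:u(p,6,240,120)
D=lambda x,y:u((x-390,y),5,160,200)
print('gripL',*tri(C(291,70),A(52,172)));print('gripR',*tri(C(124,298),A(437,88)))
print('panL',*tri(C(260,90),A(140,146)));print('panR',*tri(C(166,206),A(347,108)))
def W(p,q):
    c,s=np.cos(p[2]),np.sin(p[2]);q=np.asarray(q,float);return [p[0]+c*q[0]-s*q[1],p[1]+s*q[0]+c*q[1],q[2]]
def run(obs,p0,w=None):
    r=lambda p:np.concatenate([proj(c,W(p,fn(p)))[0]-uv for c,uv,fn in obs])
    o=least_squares(r,p0,loss='soft_l1');print(o.x);print(r(o.x).reshape(-1,2).round(1).tolist());return o.x
S=[]
for y,cs,ts in((.1,(291,70),(52,172)),(-.1,(124,298),(437,88))):
    S+=[('scene',C(*cs),lambda p,y=y:(0,y,.139)),('top',A(*ts),lambda p,y=y:(0,y,.139))]
for y,cs,ts in((.055,(260,90),(140,146)),(-.055,(166,206),(347,108))):
    S+=[('scene',C(*cs),lambda p,y=y:(0,y,.16)),('top',A(*ts),lambda p,y=y:(0,y,.16))]
for x,y,ts in((.045,.11,(65,108)),(.045,-.11,(447,32)),(-.045,-.11,(475,183)),(-.045,.11,(97,265))):
    S+=[('top',A(*ts),lambda p,x=x,y=y:(x,y,p[3]))]
S+=[('scene',C(185,525),lambda p:(.045,-.11,0)),('scene',C(349,258),lambda p:(.045,.11,p[3])),('scene',C(40,452),lambda p:(-.045,-.11,p[3]))]
print('sign');s=run(S,[.5,.1,.2,.02])
T=[]
for x,y,ts in((.04,.09,(52,332)),(.04,-.09,(368,355)),(-.04,-.09,(366,495)),(-.04,.09,(44,470))):
    T+=[('top',B(*ts),lambda p,x=x,y=y:(x,y,p[3]))]
for sx,sy,cs in((-1,-1,(427,207)),(-1,1,(668,30)),(1,1,(716,65)),(1,-1,(463,245))):
    T+=[('scene',D(*cs),lambda p,sx=sx,sy=sy:(sx*p[4],sy*p[5],.06))]
for sx,ts in((1,(380,387)),(-1,(375,457))):T+=[('top',B(*ts),lambda p,sx=sx:(sx*p[4],-p[5],.06))]
T+=[('scene',D(743,142),lambda p:(.04,.09,p[3])),('scene',D(502,330),lambda p:(.04,-.09,0))]
print('stand');t=run(T,[.47,-.15,-.07,.01,.02,.085])
print('stand rim near corner z chk',*tri(D(463,245),B(380,387)))
for n,p in(('gripL',W(s,(0,.1,.125))),('gripR',W(s,(0,-.1,.125)))):print(n,p)
print('cup',onz('top',(262.4,157.7),.05),'jar',onz('top',(127.7,234.4),.1),'box',onz('top',(374.8,222.9),.06))
E
python3 fit.py
```

```text
gripL [0.5408 0.2387 0.1386] [np.float64(0.21471646125705357), np.float64(0.2147164612571122)]
gripR [0.5874 0.0392 0.1393] [np.float64(0.17449181957628035), np.float64(0.1744918195761285)]
panL [0.5538 0.1908 0.1591] [np.float64(0.6747190550944586), np.float64(0.6747190550945863)]
panR [0.5749 0.0852 0.1603] [np.float64(1.0096702462231504), np.float64(1.0096702462232094)]
sign
[0.5641 0.1378 0.2212 0.019 ]
[[-0.3, 0.5], [0.8, -0.4], [-0.2, -0.3], [-0.3, 0.3], [-0.5, -0.5], [-0.4, 0.3], [-0.2, 0.4], [0.1, -0.5], [-0.5, 0.2], [-0.6, -0.3], [-0.0, 0.3], [-0.8, 0.1], [0.7, 2.0], [1.1, 0.0], [-1.2, 0.3]]
stand
[ 0.5448 -0.1853 -0.0709  0.0074  0.0185  0.088 ]
[[0.5, -0.1], [0.2, 0.4], [-0.8, 0.4], [0.0, 0.2], [-0.8, -0.2], [0.2, 0.1], [-0.5, -0.3], [0.7, 0.1], [-0.0, 0.2], [0.1, -0.2], [0.5, -0.1], [0.4, 1.5]]
stand rim near corner z chk [ 0.5571 -0.2752  0.0615] [np.float64(1.2148202690646128), np.float64(1.214820269064629)]
gripL [np.float64(0.5421530332559998), np.float64(0.23541166770252642), np.float64(0.125)]
gripR [np.float64(0.5860348610145052), np.float64(0.04028508009188614), np.float64(0.125)]
cup [ 0.773  -0.0352  0.05  ] jar [0.4648 0.4625 0.1   ] box [ 0.522  -0.4705  0.06  ]
```

```bash
cat > go.py <<'E'
import sys
from h import *
from scipy.spatial.transform import Rotation as R
S=[.5641,.1378,.2212];T=[.5448,-.1853,-.0709]
def W(p,q):
    c,s=np.cos(p[2]),np.sin(p[2]);return np.array([p[0]+c*q[0]-s*q[1],p[1]+s*q[0]+c*q[1],q[2]])
def delta(P,head):
    o=readout.get_obs();w,x,y,z=o['tool_rot'];r=R.from_quat([x,y,z,w]);X=r.as_matrix()[:,0]
    h=np.arctan2(X[1],X[0]);d=r.inv().apply(np.asarray(P)-o['eef_pos'])*100
    t=-(head-h);t=(t+np.pi/2)%np.pi-np.pi/2
    return np.r_[d,np.degrees(t)].round(2)
if __name__=='__main__':
    o=readout.get_obs();print('t',o['t'],'q',o['q'],'tcp',o['eef_pos'],'F',o['contact_force'],'w',o['gripper_width'])
    for a in sys.argv[1:]:   # S:x,y,z in mm in sign/stand frame
        f,p=a.split(':');b=S if f=='S' else T
        print(a,delta(W(b,np.array(eval(p))/1e3),b[2]).tolist())
E
python3 go.py S:0,-100,220 S:0,-100,127
```

```text
t 1.3 q [ 1.1239  0.477   0.0224  1.5554 -0.0115  1.1093 -0.0831] tcp [ 0.2243 -0.6366  0.2483] F [-0.306   0.4105 -0.1558] w 0.9983257807870044
S:0,-100,220 [-51.82, -56.61, 2.83, -83.27]
S:0,-100,127 [-51.82, -56.61, 12.13, -83.27]
```

>>> carry_out --deltas '[[[-4,-4.5,-4],-7],[[-8.5,-9,-5],-15],[[-13,-14,-5],-24],[[-17,-19,-5],-33],[[-21.5,-23.5,-5],-42],[[-26,-28.5,-5],-50],[[-30,-33,-5],-58],[[-34.5,-37.5,-5],-66],[[-39,-42.5,-4],-74],[[-43,-47,-3],-80]]' --hand 0.45 --newtons 40

```text
t: 2.55
eef_pos: [0.5136, -0.0954, 0.2825]
tool_rot: [0.0, 0.996, 0.084, 0.001]
contact_force: [0.9, -0.6, 0.3]
gripper_width: 0.451
```

```bash
python3 go.py S:0,-100,180 S:0,-100,127
```

```text
t 2.55 q [ 0.5162  0.2346 -0.5268  1.8497  0.133   1.0902  0.1072] tcp [ 0.5136 -0.0954  0.2825] F [ 0.8683 -0.5853  0.3228] w 0.4505072026805552
S:0,-100,180 [9.39, -12.17, 10.26, -3.08]
S:0,-100,127 [9.38, -12.18, 15.56, -3.08]
```

>>> carry_out --deltas '[[[4,-5,3],-3],[[8,-10,5],-3],[[9.4,-12.2,7],-3.1],[[9.4,-12.2,9],-3.1],[[9.4,-12.2,10.3],-3.1],[[9.4,-12.2,10.3],-3.1],[[9.4,-12.2,12],-3.1],[[9.4,-12.2,14],-3.1],[[9.4,-12.2,15.3],-3.1],[[9.4,-12.2,15.3],-3.1]]'

```text
t: 3.8
eef_pos: [0.5852, 0.0403, 0.128]
tool_rot: [0.0, 0.994, 0.111, -0.001]
contact_force: [-0.4, -0.5, 1.0]
gripper_width: 0.452
```

```bash
python3 go.py S:0,-100,127; python3 - <<'E'
from h import *
s=read_camera('scene');t=read_camera('top')
C=crop('scene',s,100,212,220,310,5);A=crop('top',t,170,250,170,270,5)
cv2.imwrite('pics/e.png',np.hstack([C[:400],A[:400,:350]]) if 0 else np.hstack([cv2.resize(C,(400,498)),cv2.resize(A,(400,498))]))
E
```

```text
t 3.8 q [ 0.2222  0.527  -0.5217  1.8466  0.3385  0.8581 -0.2438] tcp [0.5852 0.0403 0.128 ] F [-0.3596 -0.4793  0.9892] w 0.4519214970399723
S:0,-100,127 [0.08, 0.02, 0.1, 0.03]
```

View pics/e.png

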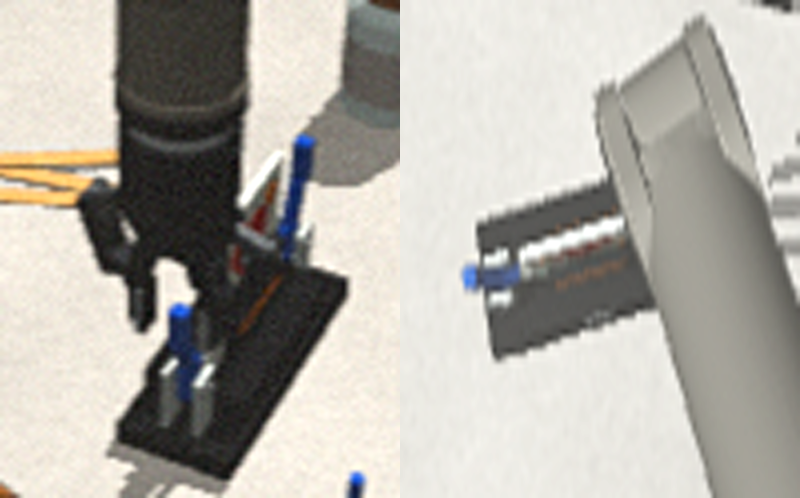

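The scene half shows the fingers straddling the right grip, which is at (180,330). I close on it and follow the arc.

>>> carry_out --deltas '[[[0.1,0,0.1],0],[[0.1,0,0.1],0],[[0.1,0,0.1],0],[[0.1,0,0.1],0],[[0.1,0.6,0.25],0],[[0.1,1.25,0.5],0],[[0.1,1.85,0.8],0],[[0.1,2.4,1.2],0],[[0.1,2.9,1.6],0],[[0.1,3.4,2.1],0]]' --hand 0 --newtons 30

```text
t: 5.15
eef_pos: [0.5951, 0.0084, 0.1099]
tool_rot: [0.0, 0.994, 0.111, 0.001]
contact_force: [-4.0, -0.2, 11.0]
gripper_width: 0.156
```

>>> carry_out --deltas '[[[0,0.4,0.4],0],[[0,0.7,0.8],0],[[0,0.95,1.2],0],[[0,1.15,1.5],0],[[0,1.2,1.6],0],[[0,1.2,1.6],0]]'

```text
t: 5.9
eef_pos: [0.5978, -0.0035, 0.0946]
tool_rot: [0.0, 0.994, 0.111, 0.001]
contact_force: [-3.4, 0.1, 8.9]
gripper_width: 0.157
```

```bash
python3 go.py S:0,-142,95 S:0,-142,200
```

```text
t 5.9 q [ 0.2718  0.5832 -0.493   1.8421  0.3709  0.8055 -0.1904] tcp [ 0.5978 -0.0035  0.0946] F [-3.3531  0.1015  8.9175] w 0.15726541449671816
S:0,-142,95 [-0.19, -0.32, -0.04, 0.04]
S:0,-142,200 [-0.17, -0.31, -10.54, 0.04]
```

>>> carry_out --deltas '[[[0,0,0],0],[[0,0,0],0],[[0,0,0],0],[[0,0.3,-2],0],[[0,0.3,-5],0],[[0,0.3,-9],0],[[0,0.3,-12],0],[[0,0.3,-12],0]]' --hand 0.45

```text
t: 6.9
eef_pos: [0.6001, -0.0061, 0.2187]
tool_rot: [0.001, 0.994, 0.111, 0.005]
contact_force: [0.8, -0.5, -0.2]
gripper_width: 0.45
```

```bash
python3 go.py S:0,-100,240 S:0,100,240 S:0,100,127; python3 - <<'E'
from h import *
s=read_camera('scene');t=read_camera('top')
C=crop('scene',s,100,212,220,310,5)
cv2.imwrite('pics/f.png',C);print(blobs(s,(100,215,235,310)))
E
```

```text
t 6.9 q [ 0.3294  0.4358 -0.5547  1.7484  0.2659  1.023  -0.0996] tcp [ 0.6001 -0.0061  0.2187] F [ 0.8074 -0.536  -0.2024] w 0.44989325431617694
S:0,-100,240 [-0.34, -4.83, -2.15, 0.03]
S:0,100,240 [-0.33, -24.83, -2.19, 0.03]
S:0,100,127 [-0.43, -24.85, 9.11, 0.03]
[(np.int32(85), [286.22, 141.38], [48, 30, 8, 26]), (np.int32(78), [258.73, 184.44], [16, 79, 16, 11]), (np.int32(16), [299.69, 208.69], [64, 106, 3, 8])]
```

View pics/f.png

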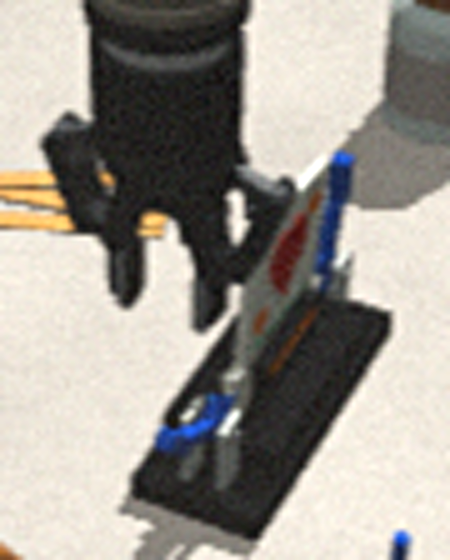

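The right lever is swung out, with its grip at (165,440) in the crop, and that end of the panel is raised. On to the left lever.

>>> carry_out --deltas '[[[-0.3,-5,-2.2],0],[[-0.3,-11,-2.2],0],[[-0.3,-17,-2.2],0],[[-0.3,-23,-2.2],0],[[-0.4,-24.8,-2],0],[[-0.4,-24.8,1],0],[[-0.4,-24.8,4],0],[[-0.4,-24.8,7],0],[[-0.4,-24.8,8.9],0],[[-0.4,-24.8,8.9],0]]'

```text
t: 8.25
eef_pos: [0.5393, 0.2333, 0.1243]
tool_rot: [0.001, 0.994, 0.11, 0.0]
contact_force: [0.6, 0.4, 0.4]
gripper_width: 0.447
```

```bash
python3 go.py S:0,100,127
```

```text
t 8.25 q [-0.079   0.5456 -0.5761  1.8443  0.3836  0.8648 -0.621 ] tcp [0.5393 0.2333 0.1243] F [0.643  0.4191 0.3643] w 0.44707283160734
S:0,100,127 [0.33, -0.13, -0.27, 0.0]
```

>>> carry_out --deltas '[[[0.3,-0.1,-0.2],0],[[0.3,-0.1,-0.2],0],[[0.3,-0.1,-0.2],0],[[0.3,-0.1,-0.2],0],[[0.3,-0.7,-0.05],0],[[0.3,-1.35,0.2],0],[[0.3,-1.95,0.5],0],[[0.3,-2.5,0.9],0],[[0.3,-3.0,1.3],0],[[0.3,-3.5,1.8],0]]' --hand 0

```text
t: 9.5
eef_pos: [0.5353, 0.2682, 0.108]
tool_rot: [0.002, 0.994, 0.11, 0.001]
contact_force: [-1.9, -2.4, 11.0]
gripper_width: 0.157
```

```bash
python3 go.py S:0,143,94
```

```text
t 9.5 q [-0.1483  0.5814 -0.5644  1.8284  0.4078  0.8482 -0.6919] tcp [0.5353 0.2682 0.108 ] F [-1.9125 -2.3983 10.9925] w 0.15686342241857365
S:0,143,94 [-0.06, -0.95, 1.4, -0.01]
```

>>> carry_out --deltas '[[[0,-0.4,0.45],0],[[0,-0.7,0.9],0],[[0,-0.95,1.3],0],[[0,-1.15,1.6],0],[[0,-1.15,1.6],0],[[0,-1.15,1.6],0]]'

```text
t: 10.25
eef_pos: [0.5327, 0.2798, 0.093]
tool_rot: [0.002, 0.994, 0.111, 0.002]
contact_force: [-2.2, -0.5, 6.4]
gripper_width: 0.155
```

>>> carry_out --deltas '[[[0,0,0],0],[[0,0,0],0],[[0,0,0],0],[[0,-0.3,-2],0],[[0,-0.3,-5],0],[[0,-0.3,-9],0],[[0,-0.3,-13],0],[[0,4,-16],0],[[0,6,-16],0],[[0,6,-16],0]]' --hand 0.45

```text
t: 11.5
eef_pos: [0.5456, 0.2199, 0.2532]
tool_rot: [0.002, 0.994, 0.109, 0.002]
contact_force: [0.4, -0.1, -0.7]
gripper_width: 0.452
```

```bash
python3 go.py S:0,0,240 S:0,0,175; python3 - <<'E'
from h import *
s=read_camera('scene');t=read_camera('top')
np.savez('im1.npz',s=s,t=t)
C=crop('scene',s,100,212,220,310,5);A=crop('top',t,180,240,170,260,5)
cv2.imwrite('pics/g.png',np.hstack([cv2.resize(C,(400,498)),cv2.copyMakeBorder(cv2.resize(A,(400,267)),0,231,0,0,0)]));print(blobs(s,(100,215,235,310)))
E
```

```text
t 11.5 q [-0.0065  0.3979 -0.6268  1.7318  0.264   1.0953 -0.4997] tcp [0.5456 0.2199 0.2532] F [ 0.3561 -0.0586 -0.6715] w 0.4517114297548217
S:0,0,240 [0.02, 8.41, 1.36, -0.16]
S:0,0,175 [0.0, 8.38, 7.86, -0.16]
[(np.int32(98), [288.34, 142.7], [48, 31, 12, 27]), (np.int32(64), [259.08, 184.14], [16, 79, 16, 11]), (np.int32(16), [299.69, 208.56], [64, 106, 3, 8])]
```

View pics/g.png

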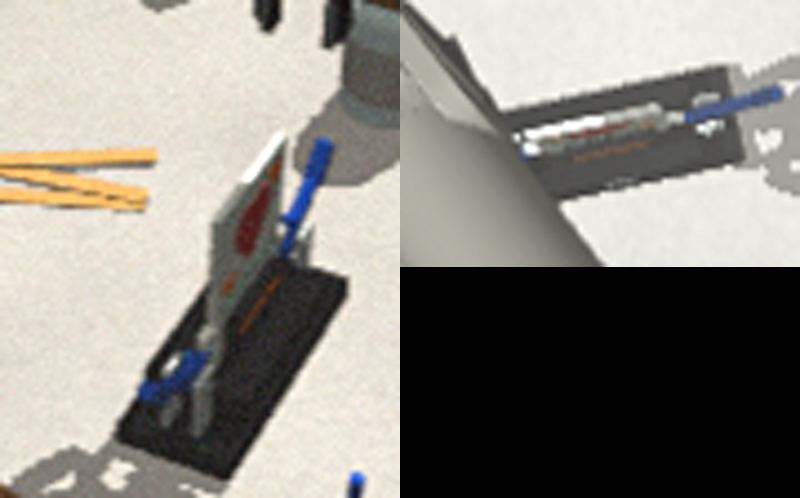

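Both levers look swung out and the panel is raised. I check the angles and the panel height by projection.

```bash
python3 - <<'E'
from h import *
from go import W,S
for th in(.5,.6,.7,.8):
    for n,s,obs in(('L',1,(293,132.3)),('R',-1,(252.5,187.5))):
        f=.1877+th;print(th,n,proj('scene',W(S,(0,s*(.085+.0804*np.sin(f)),.06+.0804*np.cos(f)))),obs)
for z in(.16,.17,.176):print(z,proj('scene',[W(S,(0,.055,z)),W(S,(0,-.055,z))]))
c=lambda x,y:(220+x*1.125/5,100+y*1.1245/5)
print('panel corners obs',c(280,138),c(215,215),'tips',c(325,145),c(143,390))
im=np.load('im1.npz')['s']; print(blobs(im,(100,215,235,310)))
E
```

```text
0.5 L [[291.806  130.0992]] (293, 132.3)
0.5 R [[254.3489 180.8903]] (252.5, 187.5)
0.6 L [[292.3938 130.4758]] (293, 132.3)
0.6 R [[253.3939 183.5485]] (252.5, 187.5)
0.7 L [[292.8955 131.0778]] (293, 132.3)
0.7 R [[252.5298 186.2247]] (252.5, 187.5)
0.8 L [[293.3076 131.8954]] (293, 132.3)
0.8 R [[251.7666 188.8866]] (252.5, 187.5)
0.16 [[282.4022 134.0467]
 [267.0144 154.3729]]
0.17 [[282.5808 131.4155]
 [267.1093 151.7047]]
0.176 [[282.689  129.8221]
 [267.1668 150.0879]]
panel corners obs (283.0, 131.0362) (268.375, 148.3535) tips (293.125, 132.6105) (252.175, 187.711)
[(np.int32(98), [288.34, 142.7], [48, 31, 12, 27]), (np.int32(64), [259.08, 184.14], [16, 79, 16, 11]), (np.int32(16), [299.69, 208.56], [64, 106, 3, 8])]
```

>>> carry_out --deltas '[[[0,5,0],0],[[0,8.4,1.4],0],[[0,8.4,1.4],-0.2],[[0,8.4,4],-0.2],[[0,8.4,6.5],-0.2],[[0,8.4,8.5],-0.2],[[0,8.4,9.5],-0.2],[[0,8.4,9.5],-0.2]]'

```text
t: 12.6
eef_pos: [0.5627, 0.141, 0.1572]
tool_rot: [0.001, 0.994, 0.113, 0.0]
contact_force: [-0.2, -0.7, -0.4]
gripper_width: 0.451
```

```bash
python3 go.py S:0,0,157
```

```text
t 12.6 q [ 0.0853  0.4871 -0.5712  1.8407  0.3295  0.9091 -0.4116] tcp [0.5627 0.141  0.1572] F [-0.1652 -0.6614 -0.4144] w 0.4514299190194333
S:0,0,157 [0.07, 0.34, 0.02, 0.32]
```

>>> carry_out --deltas '[[[0.05,0.3,0],0.3],[[0.05,0.3,0],0.3],[[0.05,0.3,0],0.3],[[0.05,0.3,0],0.3],[[0.05,0.3,0],0.3],[[0.05,0.3,0],0.3],[[0.05,0.3,-0.4],0.3],[[0.05,0.3,-0.8],0.3]]' --hand 0 --newtons 60

```text
t: 13.6
eef_pos: [0.5638, 0.1379, 0.1648]
tool_rot: [0.001, 0.994, 0.111, 0.0]
contact_force: [2.5, 0.4, -4.0]
gripper_width: 0.086
```

>>> carry_out --deltas '[[[0,0,-1],0],[[0,0,-2],0],[[0,0,-3],0],[[0,0,-4],0],[[0,0,-5.5],0],[[0,0,-7],0],[[0,0,-8.5],0],[[0,0,-9.8],0],[[0,0,-9.8],0]]'

```text
t: 14.72
eef_pos: [0.5644, 0.1384, 0.2642]
tool_rot: [0.001, 0.994, 0.111, 0.001]
contact_force: [-0.3, -0.3, -1.8]
gripper_width: 0.088
```

```bash
python3 go.py T:0,0,262; python3 - <<'E'
from h import *
s=read_camera('scene')
C=crop('scene',s,70,212,215,315,4)
cv2.imwrite('pics/i.png',C);print(blobs(s,(100,215,235,310)))
E
```

```text
t 14.725 q [ 0.1301  0.3712 -0.6112  1.737   0.2381  1.1061 -0.3346] tcp [0.5644 0.1384 0.2642] F [-0.3066 -0.2619 -1.7953] w 0.0881677281380131
T:0,0,262 [-9.03, 31.15, 0.27, 16.77]
[(np.int32(108), [287.67, 143.76], [46, 31, 14, 27]), (np.int32(76), [259.13, 184.26], [16, 78, 16, 12]), (np.int32(18), [299.72, 208.89], [64, 106, 3, 8])]
```

View pics/i.png

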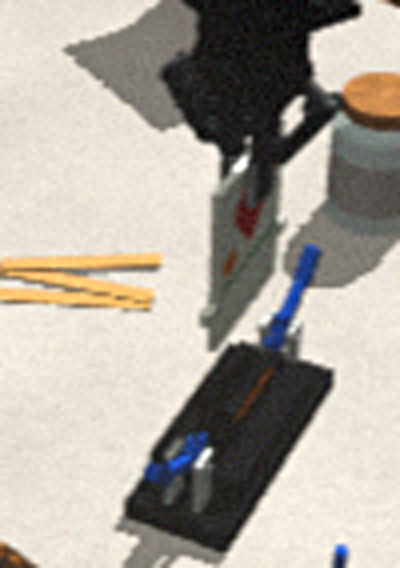

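The panel is held and clear of the base, with both levers still out. Carrying it to the stand.

>>> carry_out --deltas '[[[-0.6,2,0],1],[[-1.7,6,0],3],[[-2.9,10,0],5],[[-4.1,14,0],7.5],[[-5.2,18,0],10],[[-6.4,22,0.2],12],[[-7.5,26,0.2],14],[[-8.5,29.5,0.2],16],[[-9,31.1,0.2],16.8],[[-9,31.1,0.2],16.8]]'

```text
t: 16.02
eef_pos: [0.5438, -0.1862, 0.2614]
tool_rot: [0.001, 0.999, -0.037, 0.0]
contact_force: [-0.1, 0.1, -1.6]
gripper_width: 0.086
```

```bash
python3 go.py T:0,0,262 T:0,0,220; python3 - <<'E'
from h import *
s=read_camera('scene');t=read_camera('top')
C=crop('scene',s,130,280,145,255,4);A=crop('top',t,170,250,260,360,4)
cv2.imwrite('pics/j.png',np.hstack([C,cv2.copyMakeBorder(A[:,:350],0,280,0,0,0)]))
E
```

```text
t 16.025 q [ 0.5679  0.3342 -0.4347  1.7626  0.1598  1.0789  0.0048] tcp [ 0.5438 -0.1862  0.2614] F [-0.0501  0.0569 -1.6056] w 0.08628308581723824
T:0,0,262 [0.09, -0.1, -0.06, -0.17]
T:0,0,220 [0.09, -0.11, 4.14, -0.17]
```

View pics/j.png

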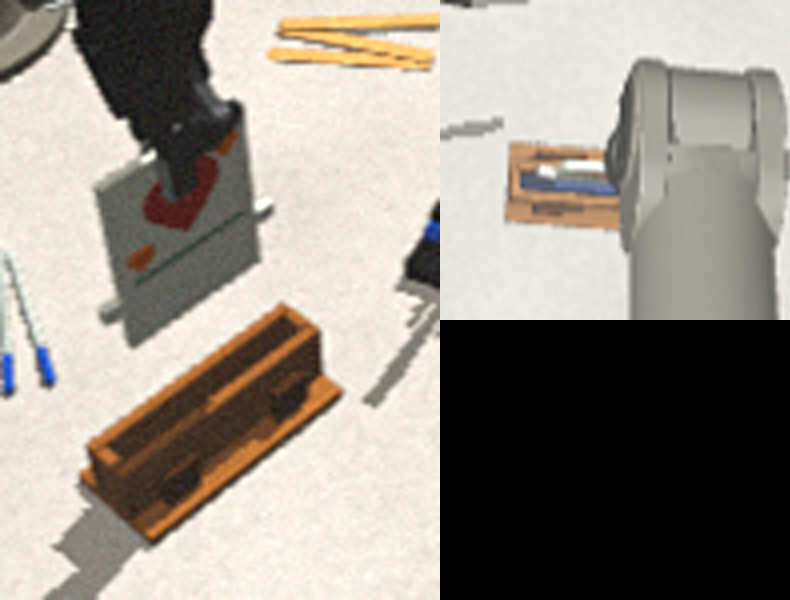

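```bash
python3 - <<'E'
from h import *
from go import W,T
T=[.5438,-.1862,-.074]
q=[(0,-.055,.281),(0,.055,.281),(0,.055,.141),(0,-.055,.141)]
print(proj('scene',[W(T,a) for a in q]))
print([( (x+.5)/4-.5+145,(y+.5)/4-.5+130) for x,y in((96,187),(243,104),(261,261),(131,346))])
E
```

```text
[[167.521  177.048 ]
 [204.1419 154.7972]
 [208.5679 195.1751]
 [175.8118 217.5472]]
[(168.625, 176.375), (205.375, 155.625), (209.875, 194.875), (177.375, 216.125)]
```

>>> carry_out --deltas '[[[0.1,-0.05,1.5],-0.2],[[0.1,-0.05,3],-0.2],[[0.1,-0.05,4.5],-0.2],[[0.1,-0.05,6],-0.2],[[0.1,-0.05,7],-0.2],[[0.1,-0.05,8],-0.2],[[0.1,-0.05,9],-0.2],[[0.1,-0.05,10],-0.2],[[0.1,-0.05,11],-0.2],[[0.1,-0.05,11.8],-0.2]]'

```text
t: 17.38
eef_pos: [0.5457, -0.183, 0.1431]
tool_rot: [0.001, 0.999, -0.033, 0.0]
contact_force: [0.1, 0.4, -1.6]
gripper_width: 0.085
```

>>> carry_out --deltas '[[[0,0.1,0.4],0],[[0,0.1,0.7],0],[[0,0.1,0.9],0],[[0,0.1,1.05],0],[[0,0.1,1.2],0],[[0,0.1,1.2],0]]'

```text
t: 18.12
eef_pos: [0.5459, -0.184, 0.1315]
tool_rot: [0.001, 0.999, -0.033, 0.001]
contact_force: [0.1, 0.2, 1.2]
gripper_width: 0.083
```

Contact is starting, with the force changing from -1.6 to +1.2 N. I lower slightly more and then release.

>>> carry_out --deltas '[[[0,0,0.1],0],[[0,0,0.2],0],[[0,0,0.2],0]]'

```text
t: 18.5
eef_pos: [0.5464, -0.1836, 0.1313]
tool_rot: [0.001, 0.999, -0.033, 0.001]
contact_force: [-3.4, 2.0, 14.0]
gripper_width: 0.085
```

>>> carry_out --deltas '[[[0,0,0],0],[[0,0,0],0],[[0,0,0],0],[[0,0,0],0],[[0,0,-1],0],[[0,0,-3],0],[[0,0,-6],0],[[0,0,-10],0],[[0,0,-13],0],[[0,0,-13],0]]' --hand 0.5

```text
t: 19.75
eef_pos: [0.5478, -0.1836, 0.2647]
tool_rot: [0.002, 0.999, -0.033, 0.004]
contact_force: [0.0, -0.7, -0.4]
gripper_width: 0.498
```

```bash
python3 go.py; python3 - <<'E'
from h import *
from go import W,T,S
s=read_camera('scene')
C=crop('scene',s,100,280,145,315,4)[:,:680]
cv2.imwrite('pics/k.png',cv2.resize(C,(566,600)))
print(proj('scene',[W(T,(0,y,z)) for y,z in((-.055,.15),(.055,.15))]));print(blobs(s,(100,215,235,310)))
E
```

```text
t 19.75 q [ 0.5661  0.3327 -0.4399  1.7575  0.1612  1.0782  0.0063] tcp [ 0.5478 -0.1836  0.2647] F [ 0.032  -0.6834 -0.3617] w 0.498293333948985
[[175.91   215.2054]
 [208.7738 192.7621]]
[(np.int32(109), [287.69, 143.75], [46, 31, 14, 27]), (np.int32(85), [258.93, 184.22], [16, 78, 16, 12]), (np.int32(16), [299.69, 208.56], [64, 106, 3, 8])]
```

View pics/k.png

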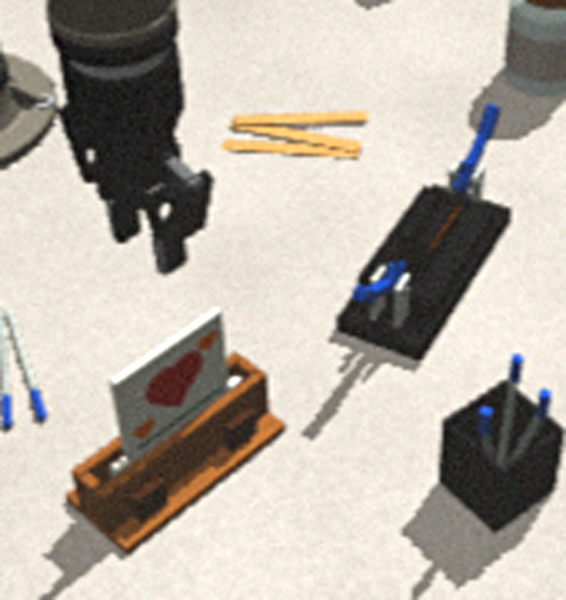

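The panel stands in the trough with its top corners at (112,383) and (222,312). Both levers are out and the gripper is clear, so I hand in.

```bash
python3 -c "
from station import bot;print(bot.hand_in())"
```

```text
the job is handed in; nothing more can be done
None
```

The heart panel is standing in the stand's trough, both levers are swung out, and the job is handed in. The last clock reading before that was 19.75 s of the 62 s allowed.

- **Levers:** I pinched each one and followed its arc outward. Matching its tip in the scene camera put both at roughly 0.75–0.8 rad. They had not moved in the last picture.
- **Panel:** Before the lift, its top edge matched a rise of about 15 mm while still in the slot. I then lifted it straight out, carried it over and lowered it until the force showed contact.
- **Last checks:** The final picture shows the panel in the trough, the gripper open and clear about 13 cm above the release height, and only sensor noise on the force reading. The pen cup looks untouched. The jar and gift box were not measured again, but the arm never came close to them.
- **One small disagreement:** The panel's top corners showed about 3 pixels (roughly 6 mm) to one side of the ideal centred pose. That could be a slight lean or offset in the wider trough, and either would be well within tolerance.

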